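Heft a glaze jar and seat it in the right carrier

TASK

Lift the glaze jar just clear of the bench and hold it there a moment to feel its weight: if it weighs 250 g or more put it in the carrier with green ends, if less in the carrier with red ends, for refilling. Keep it upright, find a hole of the carrier's loose bored board by feel without pressing hard, and lower the jar all the way to the carrier's floor before letting go; any hole of the right carrier will do. Leave the slip tin, the loop tool and the wooden batten where they lie.

Things in the scene. Friction and masses are not known exactly. Their poses are not given: they have to be found in the camera images.
- jar: Opaque sealed glaze jar, upright on the bench, 100 mm tall: white round body 64 mm across with a blue band and a 2 mm foot chamfer, necked in above 70 mm; black round lid 60 mm across from 80 to 100 mm up. Origin: centre of its underside; z up its axis. Such jars weigh about 90 g (empty) to 400 g (full); the level cannot be seen.
- carrier_green: Jar carrier with green end panels, for jars ready for use; it does not move. Plywood trough 102 mm (its x) by 238 mm (its y, the long way). Origin: centre of its underside, on the bench; z up. Floor inside 6 mm up, long walls 46 mm high, green ends 66 mm high, 10 mm thick. Jars stand through a loose bored board onto the floor: a seated jar's origin is 6 mm above the carrier's.
- carrier_green_rest (a point): Point fixed on carrier_green's middle, at the height of its bored board's top face (42 mm up). Board 84 x 190 x 9 mm with two 68 mm through holes on the long centre line (x = 0), 46 mm either side of the board's middle. The board is NOT measured: it lies shifted 5 to 14 mm one way or the other along the carrier's y, both holes with it; no play in x. Shifting it takes 8 N.
- carrier_red: Jar carrier with red end panels, for jars to refill; it does not move. Plywood trough 102 mm (its x) by 238 mm (its y, the long way). Origin: centre of its underside, on the bench; z up. Floor inside 6 mm up, long walls 46 mm high, red ends 66 mm high, 10 mm thick. Jars stand through a loose bored board onto the floor: a seated jar's origin is 6 mm above the carrier's.
- carrier_red_rest (a point): Point fixed on carrier_red's middle, at the height of its bored board's top face (42 mm up). Board 84 x 190 x 9 mm with two 68 mm through holes on the long centre line (x = 0), 46 mm either side of the board's middle. The board is NOT measured: it lies shifted 5 to 14 mm one way or the other along the carrier's y, both holes with it; no play in x. Shifting it takes 8 N.
- slip_tin: Low round tin of slip, 73 mm across, 28 mm high, lying on the bench. Origin: centre of its underside. Leave alone.
- loop_tool: Loop tool for trimming clay lying on the bench: wooden handle 12 mm thick, brass ferrule, wire loop; about 157 mm long along its x, loop at +x. Origin: on the bench under the handle's inner third. Leave alone.
- batten: Wooden guide batten, 25 x 180 x 10 mm, long along its y, flat on the bench. Origin: centre of its underside. Leave alone.

How it is judged:
On the way:
1. the jar is held upright in the fingers just clear of the bench (its foot 2 to 40 mm up) and still, for 0.4 s (height (world z) of jar between 0.002 and 0.04 m and contact force between jar and the fingers above 1 N and contact force between jar and carrier_green below 0.05 N and contact force between jar and carrier_red below 0.05 N and linear speed of jar below 0.03 m/s), for 0.4 s.
At the end, for the whole second after the job is handed in: the jar stands released, upright (within 0.06 rad) and at rest through a hole of a board, its foot on the carrier's floor (within 2.5 mm): in the green carrier if it weighs 250 g or more, in the red one if less (a jar within 35 g of 250 g may be in either) (angle between jar's own z axis and vertical below 0.06 rad and linear speed of jar below 0.02 m/s and ((z of jar in the frame of carrier_green between 0.003 and 0.0085 m and x of jar in the frame of carrier_green between -0.012 and 0.012 m and y of jar in the frame of carrier_green between -0.08 and 0.08 m and contact force between jar and carrier_green above 2.1 N) or (z of jar in the frame of carrier_red between 0.003 and 0.0085 m and x of jar in the frame of carrier_red between -0.012 and 0.012 m and y of jar in the frame of carrier_red between -0.08 and 0.08 m and contact force between jar and carrier_red below 2.85 N))); the robot touches nothing.
It fails at once if the jar is pressed or jammed against a carrier or its board with more than 30 N (contact force between jar and carrier_green above 30 N or contact force between jar and carrier_red above 30 N).
It fails at once if the jar is tipped by more than 0.35 rad (angle between jar's own z axis and vertical above 0.35 rad).
It fails at once if the jar is dropped (falls free by more than about 5 mm) (contact force between jar and the fingers below 0.1 N and linear speed of jar above 0.3 m/s).
It fails at once if the slip tin, loop tool or batten is moved by more than 15 mm (distance of any of slip_tin, loop_tool, batten from where it was at the start of the episode above 0.015 m).
It also fails if it takes over 53 s, if anything falls off the work surface, if the arm or the gripper's body presses on something with over 40 N, if the wrist force passes 120 N, or if a joint passes its speed limit or range.

ROBOT

A 6-joint arm with a two-finger parallel gripper is mounted at the origin on the work surface. World frame = base frame: x ahead of the robot, y to its left, z up, the work surface at z = 0. Lengths are in m, angles in rad, forces in N, time in s.
With the tool pointing down it reaches from about 0.35 to 0.975 m from the base axis. Payload 4.9 kg.
Tool frame: the origin (TCP) lies at the very end of the fingers, on their centre line; the grasp point (between the pads) lies 19 mm behind it (ctrl.grasp_offset is the distance from the TCP to the grasp point, in m); z points along the fingers, y is the line along which they close (so a half turn about z gives the same grasp; the last joint's range is limited). The gripper opens to 85 mm and grips with 20 to 120 N. Pads are 22 mm wide; open, the fingers measure 114 mm over their backs; the gripper's body (76 mm by 85 mm) begins 54 mm behind the grasp point. The pads swing forward as they close: fully open they stand 13 mm farther back than shut.
Start: joints at [-0.119, 0.053, 1.613, -0, 1.476, -0.119], TCP at [0.625, 0, 0.231] pointing down, gripper open.
Joint ranges: [-3.01, 3.01], [-1.01, 2.22], [0.06, 2.58], [-1.02, 4.17], [0.09, 2.62], [-3.14, 3.14]. Speed limits (rad/s): [2.57, 2.57, 3.14, 3.14, 3.14, 3.14].

INTERFACE

Orientations are given as a rotation vector (axis times angle).
In Python, from station import ctrl, optics gives the robot as it stands.
- The arm moves only by the shell command python3 -m handwheel 'ROWS' [OPENING] [FORCE]. ROWS is JSON, a list of rows, each an object of numbers: "tx", "ty", "tz": the shift along the tool's x, y, z in mm; "roll": the turn about the tool's z in rad. A call has 1 to 12 rows; each row shifts and turns the commanded pose from where the row before left it, along the tool's axes as they then stand; what a row does not reach is not made up. A row lasts 1/12 s, in which the tool goes at most 41.7 mm and 7.16 degrees, less where a joint would pass 70% of its speed; a pose out of reach is approached as far as the arm can. A call with a gripper value outside its range is refused whole. OPENING is the finger opening in mm, from 0 to 85.4, set as the call begins (- or left out, the last holds). The fingers move at their own pace and stop on an object; FORCE is the grip in N (left out, the last holds). Time passes only in rows, so rows that do not move let the fingers close. It gives the time, the measured TCP pose, the force, the opening and the grip force at its end, in the units of the state.
- ctrl.get_obs(): the state, without advancing time (a new reading comes with each control period).
- optics.get_image(name): name is "scene" or "side" or "wrist"; returns (picture, depth): 400x640x3 uint8, red, green, blue; 400x640 float32, m along the optical axis (not along the pixel's ray), 0 where there is no reading.
- optics.camera_params(name): a dict with "mtx" (3x3 intrinsics, pixels), "extrinsics" (4x4, takes a point from camera to world coordinates); the wrist camera has in their place "tool_from_camera" (4x4, takes a point from camera to tool coordinates, whose origin is the TCP and whose axes are the flange's). Camera axes: x right, y down, z forward; pixel columns grow to the right and rows downward; lengths in m; the calibration is good to about 2 mm. A picture is of the moment at which its call begins: read the wrist's pose just before it. camera_params takes no time and is no camera call.
- ctrl.finish_job(): hands the job in; it is judged then, once.
The state is a dict: "t": time; "q": joint angles; "dq": joint speeds; "effort": joint torques, N m; "tool_pos": TCP position; "tool_rot": TCP orientation; "contact_force": force on the tool from outside, world axes, zero at the start; "wrist_torque": the same for the moment, N m; "opening": finger opening in m; "grip_force": force on a finger pad.
Only numpy, scipy, OpenCV 4.12 (cv2) and the standard library are available. Lean on these libraries where they do the work, as an engineer would, in place of code of your own. Each camera call takes 0.05 s, during which the arm holds its last target. There are 200 camera calls.

## Working session

There is one attempt and no reset: what is moved stays moved. The work goes in short steps, Python scripts to look and compute and a shell command to move; the robot and the scene stay as the last step left them, time stands still between calls to the robot, and variables do not carry over. Pictures are saved under pics/ and viewed, at most 10 in all, crops included, and the job is handed in when it is done.

```bash
mkdir -p pics; ls
python3 - <<'E'
from station import ctrl, optics
import cv2,numpy as np
for n in ["scene","side"]:
    im,d=optics.get_image(n); cv2.imwrite(f"pics/{n}0.png",im[:,:,::-1]); np.savez(f"{n}0.npz",im=im,d=d)
    p=optics.camera_params(n); print(n,np.round(p["mtx"],1).tolist(),np.round(p["extrinsics"],3).tolist())
print(optics.camera_params("wrist")); print(ctrl.get_obs())
E
```

```text
pics
scene [[404.5, 0.0, 318.2], [0.0, 404.5, 199.0], [0.0, 0.0, 1.0]] [[0.404, 0.643, -0.651, 1.205], [0.915, -0.282, 0.289, -0.252], [0.002, -0.712, -0.702, 0.699], [0.0, 0.0, 0.0, 1.0]]
side [[461.4, 0.0, 319.6], [0.0, 461.4, 204.7], [0.0, 0.0, 1.0]] [[0.989, -0.085, 0.122, 0.523], [-0.148, -0.487, 0.861, -0.735], [-0.014, -0.869, -0.495, 0.493], [0.0, 0.0, 0.0, 1.0]]
{'mtx': array([[287.11071447,   0.        , 315.95386074],
       [  0.        , 287.11071447, 205.4914368 ],
       [  0.        ,   0.        ,   1.        ]]), 'tool_from_camera': array([[ 1.06393056e-03, -9.44504792e-01, -3.28495916e-01,
         8.50150027e-02],
       [ 9.99999367e-01,  8.84868942e-04,  6.94580716e-04,
        -3.71488651e-04],
       [-3.65358981e-04, -3.28496447e-01,  9.44505135e-01,
        -1.42525622e-01],
       [ 0.00000000e+00,  0.00000000e+00,  0.00000000e+00,
         1.00000000e+00]])}
{'t': 0.1, 'q': array([-1.19013657e-01,  5.33152700e-02,  1.61415338e+00,  3.56579957e-05,
        1.47598801e+00, -1.19005803e-01]), 'dq': array([ 0.00103316, -0.00301734, -0.0042987 ,  0.00171557, -0.00095059,
       -0.00010654]), 'effort': array([ 6.14647306e-04, -3.94903493e+01, -3.71363103e+01, -4.52310599e-05,
        3.99340541e-03, -4.17574097e-05]), 'tool_pos': array([6.24442334e-01, 6.85579411e-05, 2.30172785e-01]), 'tool_rot': array([-2.22040204e+00, -2.22037703e+00,  1.76526827e-03]), 'contact_force': array([0.67877429, 0.599916  , 0.13432876]), 'wrist_torque': array([-0.00513412, -0.03202124,  0.00899079]), 'grip_force': 0.0, 'opening': 0.08517161774448942}
```

View pics/scene0.png

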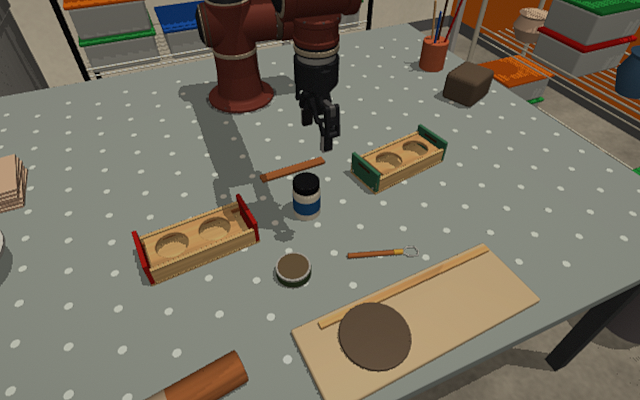

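View pics/side0.png

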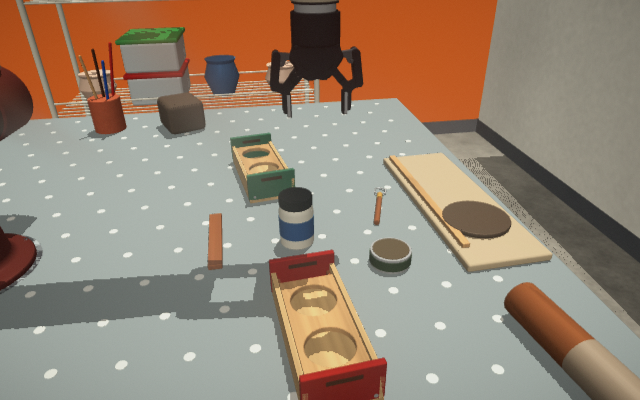

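```bash
cat > h.py <<'E'
import numpy as np,cv2
from station import ctrl,optics
def cloud(n,im,d):
    p=optics.camera_params(n);K=p["mtx"];v,u=np.indices(d.shape)
    c=np.stack([(u-K[0,2])/K[0,0]*d,(v-K[1,2])/K[1,1]*d,d],-1)
    E=p["extrinsics"]; return c@E[:3,:3].T+E[:3,3]
def rect(P):
    return cv2.minAreaRect((P[:,:2]*1000).astype(np.float32))
E
python3 - <<'E'
from h import *
for n in ["scene","side"]:
    f=np.load(n+"0.npz");im,d=f["im"],f["d"];P=cloud(n,im,d)
    hsv=cv2.cvtColor(im,cv2.COLOR_RGB2HSV);H,S,V=[hsv[...,i].astype(int) for i in range(3)]
    work=(d>0)&(P[...,0]>.2)&(P[...,0]<.95)&(abs(P[...,1])<.5)
    print(n,"bench z",np.median(P[...,2][work]))
    z=P[...,2]
    m=work&(V<60)&(z>.094)&(z<.106)
    r=P[m]; r=r[np.linalg.norm(r[:,:2]-np.median(r[:,:2],0),axis=1)<.05]
    print("lid",len(r),r.mean(0).round(4),np.ptp(r,axis=0).round(3),rect(r))
    for c,mm in [("red",((H<6)|(H>172))&(S>180)),("green",(H>55)&(H<90)&(S>100))]:
        m=(work&mm&(z>.012)&(z<.075)).astype(np.uint8)
        nb,L,st,ce=cv2.connectedComponentsWithStats(m)
        cs=[]
        for i in range(1,nb):
            if st[i,4]>60:
                q=P[L==i]; t=q[q[:,2]>.060]; print(c,st[i],"zmax",np.percentile(q[:,2],98).round(4),"top",len(t),rect(t) if len(t)>3 else '')
                cs.append(q)
        if cs: 
            q=np.concatenate(cs);print(c,"all",rect(q))
            cen=np.array(rect(q)[0])/1000
            w=work&(np.hypot(P[...,0]-cen[0],P[...,1]-cen[1])<.13)&(z>.020)&(z<.075)
            print("  all incl walls",rect(P[w&(cv2.erode(w.astype(np.uint8),np.ones((2,2)))>0)]))
E
```

```text
scene bench z -0.001110798254235268
lid 397 [ 0.5863 -0.008   0.0979] [0.058 0.058 0.007] ((585.426513671875, -8.331489562988281), (55.73261260986328, 59.382205963134766), 66.23792266845703)
red [236 194  23  46 310] zmax 0.0658 top 147 ((579.2955932617188, -147.6485595703125), (103.42068481445312, 9.755786895751953), 5.578855037689209)
red [132 231  22  52 308] zmax 0.0662 top 204 ((600.2554931640625, -373.67376708984375), (104.9675064086914, 9.574602127075195), 5.741568565368652)
red all ((589.879150390625, -260.6177978515625), (106.68511962890625, 236.60110473632812), 5.676851272583008)
  all incl walls ((591.9573364257812, -259.72998046875), (102.35147857666016, 235.08340454101562), 5.682396411895752)
green [418 125  29  31 244] zmax 0.0647 top 94 ((510.8260803222656, 391.2621154785156), (101.63243865966797, 11.084704399108887), 9.712532997131348)
green [352 153  28  39 468] zmax 0.0654 top 119 ((548.07861328125, 166.4995574951172), (103.22074127197266, 11.677180290222168), 10.81667709350586)
green all ((529.2034301757812, 278.5856018066406), (104.35489654541016, 239.33395385742188), 9.82466983795166)
  all incl walls ((531.9877319335938, 278.97235107421875), (101.3669204711914, 239.17236328125), 9.754377365112305)
side bench z 0.00208770818076931
lid 485 [ 0.5802 -0.0145  0.1007] [0.058 0.059 0.009] ((581.5271606445312, -10.533145904541016), (56.83865737915039, 56.70848083496094), 75.01541900634766)
red [ 300  359   87   41 2061] zmax 0.0683 top 782 ((597.868896484375, -375.27764892578125), (102.37439727783203, 10.375991821289062), 5.582095146179199)
red all ((597.8887329101562, -375.4896240234375), (102.37398529052734, 10.798443794250488), 5.609503746032715)
  all incl walls ((592.096435546875, -316.1845703125), (104.05088806152344, 129.97291564941406), 5.609535217285156)
```

```bash
cat > look.py <<'E'
import sys
from h import *
from scipy.spatial.transform import Rotation as R
def wristcloud(name):
    o=ctrl.get_obs(); im,d=optics.get_image("wrist"); cv2.imwrite(f"pics/{name}.png",im[:,:,::-1])
    p=optics.camera_params("wrist");K=p["mtx"];v,u=np.indices(d.shape)
    c=np.stack([(u-K[0,2])/K[0,0]*d,(v-K[1,2])/K[1,1]*d,d],-1);E=p["tool_from_camera"]
    t=c@E[:3,:3].T+E[:3,3]; P=t@R.from_rotvec(o["tool_rot"]).as_matrix().T+o["tool_pos"]
    np.savez(name+".npz",im=im,d=d,P=P); return o,im,d,P
if __name__=="__main__":
    o,im,d,P=wristcloud(sys.argv[1]); print(o["tool_pos"],o["t"])
    z=P[...,2]; print("bench z",np.median(z[d>0]))
    hsv=cv2.cvtColor(im,cv2.COLOR_RGB2HSV);H,S,V=[hsv[...,i].astype(int) for i in range(3)]
    mm=((H<6)|(H>172))&(S>150) if sys.argv[2]=="red" else (H>55)&(H<90)&(S>80)
    m=((d>0)&mm&(z>.058)&(z<.075)).astype(np.uint8)
    nb,L,st,_=cv2.connectedComponentsWithStats(m)
    for i in range(1,nb):
        if st[i,4]>100: print("panel",st[i],rect(P[L==i]))
    m=(d>0)&mm&(z>.03)&(z<.075); print("all",rect(P[m]))
    # hole: low, non-bench-colour pixels enclosed by board
    wood=(d>0)&(z>.036)&(z<.047)&(H>8)&(H<25)
    b=cv2.morphologyEx(wood.astype(np.uint8),cv2.MORPH_OPEN,np.ones((2,2)))
    cs,hi=cv2.findContours(b,cv2.RETR_CCOMP,cv2.CHAIN_APPROX_NONE)
    for c,h in zip(cs,hi[0]):
        if h[3]>=0 and cv2.contourArea(c)>400:
            q=P[c[:,0,1],c[:,0,0]]; q=q[abs(q[:,2]-.042)<.006]
            A=np.c_[2*q[:,:2],np.ones(len(q))]; s=np.linalg.lstsq(A,(q[:,:2]**2).sum(1),rcond=None)[0]
            print("hole",cv2.boundingRect(c),len(q),s[:2].round(4),"r",np.sqrt(s[2]+s[0]**2+s[1]**2).round(4),"z",q[:,2].mean().round(4))
E
python3 -m handwheel '[{"tx":30,"ty":-16},{"tx":30,"ty":-16},{"tx":30,"ty":-16},{"tx":30,"ty":-16},{"tx":30,"ty":-16},{"tx":30,"ty":-15},{},{},{}]'
python3 look.py wgreen green
```

```text
[6.24442334e-01 6.85579411e-05 2.30172785e-01] 0.1
bench z 0.0004312039318059291
panel [ 176    0  111   29 1429] ((545.2529907226562, 167.35984802246094), (102.36800384521484, 10.186694145202637), 9.596844673156738)
all ((545.2529907226562, 167.35984802246094), (102.36800384521484, 10.186694145202637), 9.596844673156738)
hole (265, 313, 48, 37) 74 [ 0.5835 -0.2224] r 0.0344 z 0.0399$[0]: bad value
```

View pics/wgreen.png

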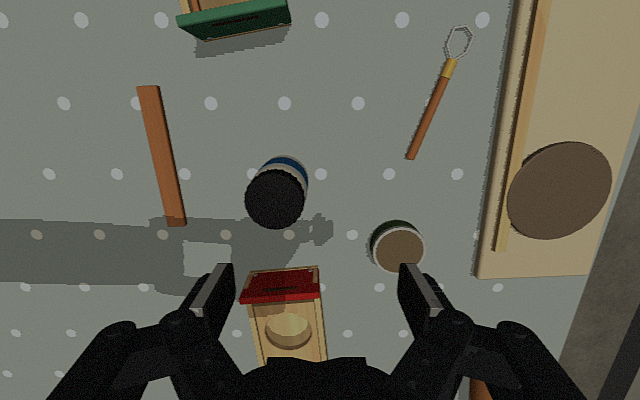

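The wrist view from the start pose shows the jar lid at (275,200), the red carrier's near hole at (290,330) and the green end at (235,18). The move was refused, so I'll retry with all the keys in each row.

```bash
python3 -m handwheel '[{"tx":30,"ty":-16,"tz":0,"roll":0},{"tx":30,"ty":-16,"tz":0,"roll":0},{"tx":30,"ty":-16,"tz":0,"roll":0},{"tx":30,"ty":-16,"tz":0,"roll":0},{"tx":30,"ty":-16,"tz":0,"roll":0},{"tx":30,"ty":-15,"tz":0,"roll":0},{"tx":0,"ty":0,"tz":0,"roll":0},{"tx":0,"ty":0,"tz":0,"roll":0},{"tx":0,"ty":0,"tz":0,"roll":0}]'
python3 look.py wgreen2 green
```

```text
t: 0.9
tool_pos: [0.53, 0.1797, 0.2311]
tool_rot: [2.221, 2.222, -0.001]
contact_force: [0.1, -0.3, -0.0]
opening: 0.0856
grip_force: 0.0
[0.53002677 0.1797449  0.23109984] 0.9
bench z 0.0004666565849635318
panel [285 184  90  24 868] ((544.5991821289062, 168.32325744628906), (101.96929931640625, 10.317777633666992), 9.808206558227539)
all ((544.5828247070312, 168.4215087890625), (101.98613739013672, 10.346540451049805), 10.061734199523926)
hole (288, 94, 62, 71) 132 [0.5309 0.2422] r 0.035 z 0.0413
```

```bash
python3 -m handwheel '[{"tx":-41,"ty":4,"tz":0,"roll":0},{"tx":-41,"ty":4,"tz":0,"roll":0},{"tx":-41,"ty":4,"tz":0,"roll":0},{"tx":-41,"ty":4,"tz":0,"roll":0},{"tx":-41,"ty":4,"tz":0,"roll":0},{"tx":-41,"ty":4,"tz":0,"roll":0},{"tx":-41,"ty":4,"tz":0,"roll":0},{"tx":-41,"ty":4,"tz":0,"roll":0},{"tx":-41,"ty":4,"tz":0,"roll":0},{"tx":-41,"ty":4,"tz":0,"roll":0},{"tx":-41,"ty":4,"tz":0,"roll":0},{"tx":-41,"ty":4,"tz":0,"roll":0}]'
python3 -m handwheel '[{"tx":-41,"ty":4,"tz":0,"roll":0},{"tx":-10,"ty":4,"tz":0,"roll":0},{"tx":0,"ty":0,"tz":0,"roll":0},{"tx":0,"ty":0,"tz":0,"roll":0},{"tx":0,"ty":0,"tz":0,"roll":0}]'
python3 look.py wred red
python3 - <<'E'
from h import *
for n in ["wgreen","wgreen2","wred"]:
    f=np.load(n+".npz");P,im=f["P"],f["im"];m=(im.max(-1)<70)&(P[...,2]>.093)&(P[...,2]<.108)&(f["d"]>.2)
    q=P[m]; q=q[np.hypot(q[:,0]-.584,q[:,1]+.009)<.045]
    if len(q)>20: print(n,len(q),rect(q),q[:,2].mean(),cv2.minEnclosingCircle((q[:,:2]*1000).astype(np.float32)))
E
```

```text
t: 1.95
tool_pos: [0.5771, -0.3159, 0.231]
tool_rot: [-2.224, -2.218, 0.0]
contact_force: [-0.3, -0.2, 1.2]
opening: 0.0851
grip_force: 0.0
t: 2.37
tool_pos: [0.5857, -0.3624, 0.231]
tool_rot: [-2.221, -2.221, -0.0]
contact_force: [-0.2, 0.5, -0.1]
opening: 0.0854
grip_force: 0.0
[ 0.58572047 -0.36239752  0.23100838] 2.3667
bench z 0.00029748187877703947
panel [282 187  91  18 864] ((597.718505859375, -373.6803894042969), (101.70111846923828, 10.106307029724121), 5.59661340713501)
all ((725.8828125, -456.90826416015625), (331.5545654296875, 330.39093017578125), 8.211602210998535)
hole (293, 110, 60, 61) 103 [ 0.5924 -0.3149] r 0.034 z 0.0412
hole (280, 14, 68, 79) 145 [ 0.5827 -0.2251] r 0.0348 z 0.0413
wgreen 2674 ((581.4706420898438, -5.877388000488281), (59.112483978271484, 59.82954025268555), 37.17502975463867) 0.09973204207359478 ((580.9124145507812, -6.407872676849365), 30.79419708251953)
wgreen2 1581 ((581.4902954101562, -2.9927330017089844), (55.280029296875, 60.428428649902344), 80.16400909423828) 0.0994146208739851 ((581.0489501953125, -5.189568996429443), 30.68678092956543)
```

View pics/wred.png

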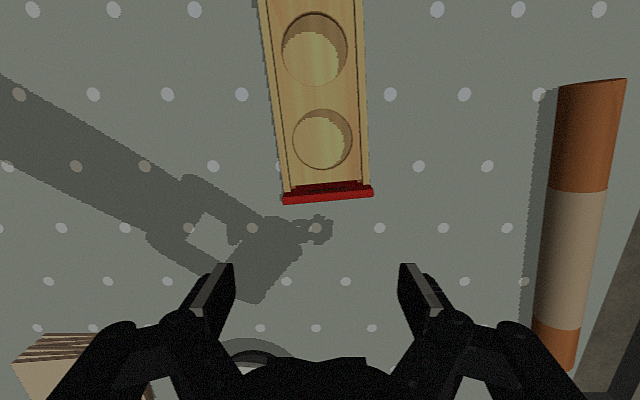

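The red holes come out near (0.592,-0.316) and (0.583,-0.2245), 92 mm apart as they should be, which puts the board shift at about -10 mm. Next I move over the jar and check the lid from close by.

```bash
python3 -m handwheel '[{"tx":40,"ty":-1,"tz":0,"roll":0},{"tx":40,"ty":-1,"tz":0,"roll":0},{"tx":40,"ty":-1,"tz":0,"roll":0},{"tx":40,"ty":-1,"tz":0,"roll":0},{"tx":40,"ty":0,"tz":0,"roll":0},{"tx":40,"ty":0,"tz":10,"roll":0},{"tx":40,"ty":0,"tz":20,"roll":0},{"tx":40,"ty":0,"tz":20,"roll":0},{"tx":35,"ty":0,"tz":20,"roll":0},{"tx":0,"ty":0,"tz":0,"roll":0},{"tx":0,"ty":0,"tz":0,"roll":0},{"tx":0,"ty":0,"tz":0,"roll":0}]' 85 | head -3
python3 - <<'E'
from look import *
o,im,d,P=wristcloud("wjar"); print(o["tool_pos"],o["contact_force"])
m=(im.max(-1)<70)&(P[...,2]>.093)&(P[...,2]<.108)&(d>.1)
q=P[m]; q=q[np.hypot(q[:,0]-.582,q[:,1]+.007)<.045]
print(len(q),rect(q),q[:,2].mean(),cv2.minEnclosingCircle((q[:,:2]*1000).astype(np.float32)))
E
```

```text
t: 3.42
tool_pos: [0.5819, -0.0129, 0.1648]
tool_rot: [2.219, 2.223, 0.0]
[ 0.58194368 -0.0128942   0.16481991] [ 0.17409066 -0.28194667 -0.24045063]
4462 ((581.4190673828125, -5.931369781494141), (59.59415817260742, 60.81279373168945), 21.506200790405273) 0.09976932812054129 ((580.848388671875, -6.497157096862793), 31.067394256591797)
```

View pics/wjar.png

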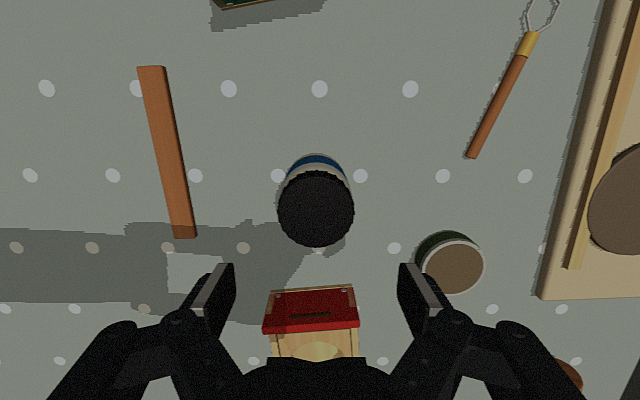

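Lid in view at (316,210), squarely between the fingers, with its centre at (0.581,-0.006). I go down and grip the lid.

```bash
python3 -m handwheel '[{"tx":7,"ty":-1,"tz":15,"roll":0},{"tx":0,"ty":0,"tz":25,"roll":0},{"tx":0,"ty":0,"tz":25,"roll":0},{"tx":0,"ty":0,"tz":20,"roll":0},{"tx":0,"ty":0,"tz":12,"roll":0},{"tx":0,"ty":0,"tz":0,"roll":0},{"tx":0,"ty":0,"tz":0,"roll":0},{"tx":0,"ty":0,"tz":0,"roll":0}]' 85 40
python3 -m handwheel '[{"tx":0,"ty":0,"tz":0,"roll":0},{"tx":0,"ty":0,"tz":0,"roll":0},{"tx":0,"ty":0,"tz":0,"roll":0},{"tx":0,"ty":0,"tz":0,"roll":0},{"tx":0,"ty":0,"tz":0,"roll":0},{"tx":0,"ty":0,"tz":0,"roll":0},{"tx":0,"ty":0,"tz":0,"roll":0},{"tx":0,"ty":0,"tz":0,"roll":0},{"tx":0,"ty":0,"tz":0,"roll":0},{"tx":0,"ty":0,"tz":0,"roll":0}]' 50 40
python3 - <<'E'
from look import *
o,im,d,P=wristcloud("wgrip"); print(o["tool_pos"],o["contact_force"],o["wrist_torque"])
E
```

```text
t: 4.13
tool_pos: [0.5825, -0.0072, 0.0691]
tool_rot: [2.22, 2.219, 0.003]
contact_force: [0.2, 0.1, 0.2]
opening: 0.0849
grip_force: 0.0
t: 4.97
tool_pos: [0.582, -0.0067, 0.0691]
tool_rot: [2.22, 2.22, 0.002]
contact_force: [-2.9, -0.7, 6.9]
opening: 0.0593
grip_force: 43.0
[ 0.58204184 -0.00666361  0.06911876] [-2.91981274 -0.70734832  6.86041002] [-0.00230884  0.36042503 -0.01164399]
```

View pics/wgrip.png

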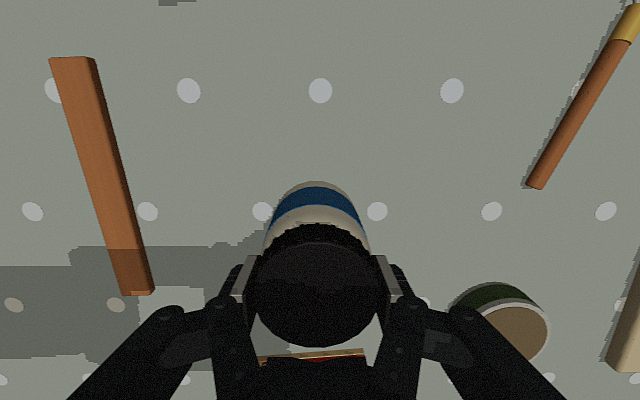

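The lid is gripped between the pads (opening 59.3 mm) and the jar is upright. I lift it 15 mm and weigh.

```bash
python3 -m handwheel '[{"tx":0,"ty":0,"tz":-3,"roll":0},{"tx":0,"ty":0,"tz":-4,"roll":0},{"tx":0,"ty":0,"tz":-4,"roll":0},{"tx":0,"ty":0,"tz":-3,"roll":0},{"tx":0,"ty":0,"tz":-2,"roll":0},{"tx":0,"ty":0,"tz":0,"roll":0},{"tx":0,"ty":0,"tz":0,"roll":0},{"tx":0,"ty":0,"tz":0,"roll":0},{"tx":0,"ty":0,"tz":0,"roll":0},{"tx":0,"ty":0,"tz":0,"roll":0}]'
python3 - <<'E'
from look import *
F=[]
for i in range(20):
    optics.get_image("wrist"); o=ctrl.get_obs(); F.append(np.r_[o["contact_force"],o["wrist_torque"]])
F=np.array(F); print(F.mean(0).round(3),F.std(0).round(3),o["opening"],o["tool_pos"],o["t"])
E
```

```text
t: 5.85
tool_pos: [0.5808, -0.0065, 0.0827]
tool_rot: [-2.221, -2.221, 0.001]
contact_force: [-0.6, -0.4, -2.2]
opening: 0.0587
grip_force: 43.3
[-0.082 -0.081 -2.535 -0.009  0.005  0.   ] [0.613 0.459 0.517 0.029 0.027 0.025] 0.05869555318079487 [ 0.58098283 -0.00647733  0.08305081] 6.85
```

It weighs about 258 g ± 12 g, so it goes to green (within 35 g of 250 g either carrier counts anyway). I raise it and carry it over the nearer green hole.

```bash
python3 -m handwheel '[{"tx":5,"ty":-1,"tz":-10,"roll":0},{"tx":10,"ty":-2,"tz":-20,"roll":0},{"tx":20,"ty":-4,"tz":-25,"roll":0},{"tx":28,"ty":-6,"tz":-20,"roll":0},{"tx":30,"ty":-6,"tz":-7,"roll":0},{"tx":30,"ty":-6,"tz":0,"roll":0},{"tx":30,"ty":-6,"tz":0,"roll":0},{"tx":30,"ty":-6,"tz":0,"roll":0},{"tx":30,"ty":-6,"tz":0,"roll":0},{"tx":25,"ty":-5,"tz":0,"roll":0},{"tx":10,"ty":-2,"tz":0,"roll":0}]'
python3 -m handwheel '[{"tx":0,"ty":0,"tz":0,"roll":-0.06},{"tx":0,"ty":0,"tz":0,"roll":-0.06},{"tx":0,"ty":0,"tz":0,"roll":-0.05},{"tx":0,"ty":0,"tz":0,"roll":0},{"tx":0,"ty":0,"tz":0,"roll":0},{"tx":0,"ty":0,"tz":0,"roll":0}]'
python3 - <<'E'
from look import *
F=[]
for i in range(20):
    optics.get_image("wrist"); o=ctrl.get_obs(); F.append(o["contact_force"])
print(np.mean(F,0).round(3),o["tool_pos"],o["opening"])
for n in ["scene"]:
    im,d=optics.get_image(n); cv2.imwrite("pics/over.png",cv2.resize(im[60:240,260:500,::-1],None,fx=3,fy=3)); P=cloud(n,im,d)
    m=(im.max(-1)<60)&(P[...,2]>.155)&(P[...,2]<.20)&(np.hypot(P[...,0]-.5315,P[...,1]-.242)<.05)&(d>0)
    q=P[m];print(len(q),rect(q),np.percentile(q[:,2],[5,50,95]))
o,im,d,P=wristcloud("wover")
m=(im.max(-1)<70)&(d>0)&(abs(P[...,2]-.175)<.03)&(np.hypot(P[...,0]-.5315,P[...,1]-.242)<.04)
q=P[m]; zt=np.median(q[:,2]); q=q[abs(q[:,2]-zt)<.004]; print("lid",len(q),zt,rect(q))
E
```

```text
t: 7.77
tool_pos: [0.5299, 0.2449, 0.166]
tool_rot: [-2.217, -2.224, -0.002]
contact_force: [0.8, -0.1, -2.1]
opening: 0.0586
grip_force: 43.8
t: 8.27
tool_pos: [0.5311, 0.2413, 0.1653]
tool_rot: [2.026, 2.4, 0.0]
contact_force: [-0.1, -0.4, -1.6]
opening: 0.0589
grip_force: 43.8
[ 0.19   0.144 -2.377] [0.53098713 0.241547   0.16503761] 0.05895073383573695
440 ((534.5426635742188, 235.78042602539062), (49.61362838745117, 83.60054779052734), 79.71529388427734) [0.17777788 0.19301731 0.19620969]
lid 11576 0.19569767907671343 ((528.6680297851562, 243.82472229003906), (59.892799377441406, 65.035888671875), 61.64406204223633)
```

View pics/over.png

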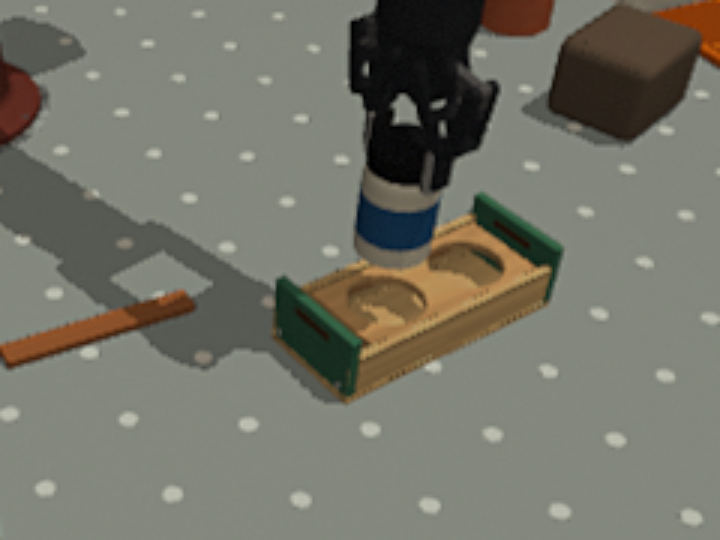

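Picture: the jar is upright in the gripper above the near green hole (jar foot at (390,260), hole at (385,300)). I lower it to just above the board.

```bash
python3 -m handwheel '[{"tx":0,"ty":0,"tz":6,"roll":0},{"tx":0,"ty":0,"tz":12,"roll":0},{"tx":0,"ty":0,"tz":12,"roll":0},{"tx":0,"ty":0,"tz":10,"roll":0},{"tx":0,"ty":0,"tz":6,"roll":0},{"tx":0,"ty":0,"tz":2,"roll":0},{"tx":0,"ty":0,"tz":0,"roll":0},{"tx":0,"ty":0,"tz":0,"roll":0},{"tx":0,"ty":0,"tz":0,"roll":0},{"tx":0,"ty":0,"tz":0,"roll":0}]'
python3 -m handwheel '[{"tx":0,"ty":0,"tz":1,"roll":0},{"tx":0,"ty":0,"tz":1,"roll":0},{"tx":0,"ty":0,"tz":1,"roll":0},{"tx":0,"ty":0,"tz":1,"roll":0},{"tx":0,"ty":0,"tz":1,"roll":0},{"tx":0,"ty":0,"tz":0,"roll":0}]'
python3 -m handwheel '[{"tx":0,"ty":0,"tz":1,"roll":0},{"tx":0,"ty":0,"tz":1,"roll":0},{"tx":0,"ty":0,"tz":0,"roll":0}]'
```

```text
t: 10.2
tool_pos: [0.5316, 0.2417, 0.118]
tool_rot: [2.024, 2.401, 0.002]
contact_force: [-0.6, -0.1, -2.2]
opening: 0.0589
grip_force: 43.8
t: 10.7
tool_pos: [0.5308, 0.2415, 0.1117]
tool_rot: [-2.025, -2.402, 0.001]
contact_force: [-0.3, 0.2, -3.0]
opening: 0.0585
grip_force: 43.8
t: 10.95
tool_pos: [0.5308, 0.2415, 0.1097]
tool_rot: [-2.025, -2.402, 0.001]
contact_force: [0.4, -0.9, -2.5]
opening: 0.0587
grip_force: 43.8
```

```bash
for i in 1; do python3 -m handwheel '[{"tx":0,"ty":0,"tz":1,"roll":0},{"tx":0,"ty":0,"tz":1,"roll":0},{"tx":0,"ty":0,"tz":0,"roll":0}]'; done
python3 - <<'E'
from look import *
F=[]
for i in range(6):
    optics.get_image("wrist"); o=ctrl.get_obs(); F.append(np.r_[o["contact_force"],o["wrist_torque"]])
print(np.mean(F,0).round(3),o["tool_pos"])
E
```

```text
t: 11.2
tool_pos: [0.5311, 0.2416, 0.108]
tool_rot: [2.025, 2.402, 0.001]
contact_force: [-0.6, 0.5, -2.8]
opening: 0.0588
grip_force: 43.8
[ 0.844  0.23  -2.998  0.089 -0.185  0.014] [0.53111462 0.24157684 0.10811538]
```

```bash
cat > feel.py <<'E'
from look import *
F=[]
for i in range(6):
    optics.get_image("wrist"); o=ctrl.get_obs(); F.append(np.r_[o["contact_force"],o["wrist_torque"]])
F=np.mean(F,0); Rt=R.from_rotvec(o["tool_rot"]).as_matrix()
print("tool-axes F",(Rt.T@F[:3]).round(2),"M",(Rt.T@F[3:]).round(3),"pos",o["tool_pos"].round(4),"t",round(o["t"],2))
E
python3 -m handwheel '[{"tx":0,"ty":0,"tz":1,"roll":0},{"tx":0,"ty":0,"tz":1,"roll":0},{"tx":0,"ty":0,"tz":0,"roll":0}]' | grep force
python3 feel.py
```

```text
contact_force: [0.5, 1.2, -3.2]
grip_force: 43.8
tool-axes F [0.48 1.36 2.65] M [-0.341  0.094  0.01 ] pos [0.5311 0.2416 0.1061] t 12.05
```

```bash
python3 -m handwheel '[{"tx":0.3,"ty":1,"tz":0,"roll":0},{"tx":0,"ty":0,"tz":0,"roll":0},{"tx":0,"ty":0,"tz":0,"roll":0}]' | grep force
python3 feel.py
python3 -m handwheel '[{"tx":0,"ty":0,"tz":1,"roll":0},{"tx":0,"ty":0,"tz":1,"roll":0},{"tx":0,"ty":0,"tz":0,"roll":0}]' | grep force
python3 feel.py
```

```text
contact_force: [1.1, 0.2, -1.9]
grip_force: 43.8
tool-axes F [-0.06  0.14  2.64] M [ 0.006  0.002 -0.014] pos [0.5318 0.242  0.106 ] t 12.6
contact_force: [-0.4, 0.2, -2.4]
grip_force: 43.8
tool-axes F [ 0.17 -0.21  2.4 ] M [ 0.012  0.006 -0.006] pos [0.5319 0.242  0.1041] t 13.15
```

Free again and in the hole. I go on down to near the floor (TCP about 0.075).

```bash
python3 -m handwheel '[{"tx":0,"ty":0.3,"tz":2,"roll":0},{"tx":0,"ty":0,"tz":2,"roll":0},{"tx":0,"ty":0,"tz":2,"roll":0},{"tx":0,"ty":0,"tz":2,"roll":0},{"tx":0,"ty":0,"tz":2,"roll":0},{"tx":0,"ty":0,"tz":0,"roll":0}]' | grep force
python3 feel.py
python3 -m handwheel '[{"tx":0,"ty":0,"tz":2,"roll":0},{"tx":0,"ty":0,"tz":2,"roll":0},{"tx":0,"ty":0,"tz":2,"roll":0},{"tx":0,"ty":0,"tz":2,"roll":0},{"tx":0,"ty":0,"tz":2,"roll":0},{"tx":0,"ty":0,"tz":0,"roll":0}]' | grep force
python3 feel.py
```

```text
contact_force: [-0.5, 0.1, -2.0]
grip_force: 43.8
tool-axes F [-0.16 -0.31  2.62] M [ 0.012 -0.005  0.006] pos [0.5323 0.2421 0.0942] t 13.95
contact_force: [0.1, -0.7, -2.5]
grip_force: 43.8
tool-axes F [-0.16 -0.13  2.53] M [-0.011 -0.004 -0.019] pos [0.5324 0.2421 0.0843] t 14.75
```

```bash
python3 -m handwheel '[{"tx":0,"ty":0,"tz":2,"roll":0},{"tx":0,"ty":0,"tz":2,"roll":0},{"tx":0,"ty":0,"tz":2,"roll":0},{"tx":0,"ty":0,"tz":1,"roll":0},{"tx":0,"ty":0,"tz":1,"roll":0},{"tx":0,"ty":0,"tz":0,"roll":0}]' | grep force
python3 feel.py
python3 -m handwheel '[{"tx":0,"ty":0,"tz":0.5,"roll":0},{"tx":0,"ty":0,"tz":0.5,"roll":0},{"tx":0,"ty":0,"tz":0,"roll":0}]' | grep force
python3 feel.py
```

```text
contact_force: [1.1, 0.1, -2.6]
grip_force: 43.8
tool-axes F [0.1  0.24 2.47] M [-0.    -0.017  0.005] pos [0.5323 0.2421 0.0762] t 15.55
contact_force: [-1.1, -0.7, -0.7]
grip_force: 43.9
tool-axes F [-0.18 -0.6   0.68] M [ 0.083  0.003 -0.011] pos [0.5323 0.2421 0.0753] t 16.1
```

```bash
python3 -m handwheel '[{"tx":0,"ty":0,"tz":0.5,"roll":0},{"tx":0,"ty":0,"tz":0,"roll":0},{"tx":0,"ty":0,"tz":0,"roll":0}]' | grep force
python3 feel.py
```

```text
contact_force: [-3.2, 0.1, 4.9]
grip_force: 44.5
tool-axes F [ 0.11 -3.23 -5.62] M [ 0.597 -0.014 -0.013] pos [0.5324 0.2422 0.0752] t 16.65
```

The jar is on the floor (5.6 N up). I release and retreat straight up.

```bash
Z='x'; python3 -m handwheel '[{"tx":0,"ty":0,"tz":0,"roll":0},{"tx":0,"ty":0,"tz":0,"roll":0},{"tx":0,"ty":0,"tz":0,"roll":0},{"tx":0,"ty":0,"tz":0,"roll":0},{"tx":0,"ty":0,"tz":0,"roll":0},{"tx":0,"ty":0,"tz":0,"roll":0},{"tx":0,"ty":0,"tz":0,"roll":0},{"tx":0,"ty":0,"tz":0,"roll":0}]' 85
python3 -m handwheel '[{"tx":0,"ty":0,"tz":-5,"roll":0},{"tx":0,"ty":0,"tz":-15,"roll":0},{"tx":0,"ty":0,"tz":-25,"roll":0},{"tx":0,"ty":0,"tz":-25,"roll":0},{"tx":0,"ty":0,"tz":-25,"roll":0},{"tx":0,"ty":0,"tz":-15,"roll":0},{"tx":0,"ty":0,"tz":0,"roll":0},{"tx":0,"ty":0,"tz":0,"roll":0},{"tx":0,"ty":0,"tz":0,"roll":0}]'
python3 - <<'E'
from look import *
o,im,d,P=wristcloud("wend")
m=(im.max(-1)<70)&(d>0)&(abs(P[...,2]-.105)<.012)&(np.hypot(P[...,0]-.532,P[...,1]-.242)<.045)
q=P[m]; print("lid",len(q),np.percentile(q[:,2],[10,50,90]),rect(q))
im,d=optics.get_image("scene"); cv2.imwrite("pics/end.png",cv2.resize(im[60:300,200:500,::-1],None,fx=2,fy=2))
E
```

```text
t: 17.32
tool_pos: [0.5322, 0.242, 0.0745]
tool_rot: [2.025, 2.402, 0.0]
contact_force: [0.6, -0.1, -0.6]
opening: 0.0849
grip_force: 0.0
t: 18.07
tool_pos: [0.5315, 0.2418, 0.1832]
tool_rot: [-2.024, -2.401, 0.003]
contact_force: [-0.3, 0.2, -0.3]
opening: 0.0852
grip_force: 0.0
lid 4050 [0.10477817 0.10587255 0.10668693] ((531.7567138671875, 242.9123992919922), (59.59477996826172, 60.65532684326172), 30.01280975341797)
```

View pics/end.png

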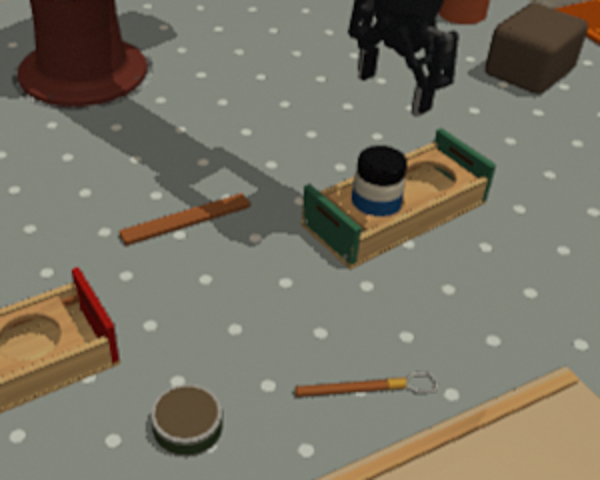

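The jar stands seated in the near green hole at (380,185), its lid top at 0.106 m as it should be, and the gripper is clear of it.

```bash
python3 -c "
from station import ctrl
print(ctrl.finish_job())"
```

```text
the job is handed in; nothing more can be done
None
```

The jar weighed about 250–258 g, so I put it in the green carrier; it stands upright on the floor, released, and the job is handed in (the hand-in gave no verdict).

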